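# Seat the steel disc in the compression jig and load the concrete core

### The arm

A 6-joint arm with a two-finger parallel gripper is mounted at the origin on a cart in front of the work surface, level with it; the furniture and walls round the work are solid. World frame = base frame: x ahead of the robot, y to its left, z up, the work surface at z = 0. Lengths are in m, angles in rad, forces in N, time in s.
With the tool pointing down it reaches from about 0.3 to 0.775 m from the base axis. Payload 14.6 kg.
Tool frame: the origin (TCP) lies at the very end of the fingers, on their centre line; the grasp point (between the pads) lies 19 mm behind it; z points along the fingers, y is the line along which they close (so a half turn about z gives the same grasp; the last joint's range is limited). The gripper opens to 94 mm and grips with 3 to 60 N. Pads are 16 mm wide; open, the fingers measure 119 mm over their backs; the gripper's body (75 mm by 177 mm) begins 78 mm behind the grasp point.
Start: joints at [-1.391, 0.3, 1.521, -0, 1.321, -0.067], TCP at [0.134, -0.533, 0.205] pointing down, gripper open.
Joint ranges: [-3.03, 3.03], [-0.79, 2.21], [0.23, 2.52], [-1.04, 4.18], [0, 3.07], [-2.55, 2.55]. Speed limits (rad/s): [2.22, 2.22, 2.57, 3.14, 3.14, 3.14].

### API

Orientations are given as [roll, pitch, yaw] about the fixed x, y, z axes, in that order (R = Rz(yaw) Ry(pitch) Rx(roll)).
In Python, from station import ctrl gives the robot as it stands.
- The arm moves only by the tool carry_out, never from a script. Its argument "motion" is text: rows parted by semicolons, each of 7 numbers parted by spaces: the shift along the world's x, y, z in m, then the turn, a rotation vector about the world's x, y, z in degrees, then the closure in counts, from 0 (fully open) to 255 (shut). In form: dx dy dz wx wy wz hand; .... A call has 1 to 20 rows; each row shifts and turns the commanded pose from where the row before left it; what a row does not reach is not made up. A row lasts 1/12 s, in which the tool goes at most 41.7 mm and 7.16 degrees, less where a joint would pass 70% of its speed; a pose out of reach is approached as far as the arm can. A call is refused whole if a number of a shift passes 0.0417 or a number of a turn 7.16, either way. A call with a gripper value outside its range is refused whole. The fingers move at their own pace and stop on an object; "grip_force" is the grip in N (left out, the last holds). Time passes only in rows, so rows that do not move let the fingers close. It gives the time, the measured TCP pose, the force, the opening and the grip force at its end, in the units of the state.
- ctrl.get_obs(): the state, without advancing time (a new reading comes with each control period).
- ctrl.camera(name): name is "scene" or "top" or "wrist"; returns a dict with "pixels" (480x640x3 uint8, red, green, blue), "range_z" (480x640 float32, m along the optical axis (not along the pixel's ray), 0 where there is no reading), "K" (3x3 intrinsics, pixels), "position" and "attitude" of the camera in the world. Camera axes: x right, y up, looking along -z (the intrinsics and any distortion apply to the point x, -y, -z); pixel columns grow to the right and rows downward; lengths in m; the calibration is good to about 2 mm. A picture is of the moment at which its call begins.
- ctrl.hand_in(): hands the job in; it is judged then, once.
The state is a dict: "time_s": time; "qpos": joint angles; "joint_vel": joint speeds; "tau": joint torques, N m; "ee_pos": TCP position; "eef_rot": TCP orientation; "force": force on the tool from outside, world axes, zero at the start; "moment": the same for the moment, N m; "grip_width": finger opening in m; "grip_force": force on a finger pad.
Only numpy, scipy, OpenCV 4.12 (cv2) and the standard library are available. Lean on these libraries where they do the work, as an engineer would, in place of code of your own. Each camera call takes 0.05 s, during which the arm holds its last target. There are 200 camera calls.

### The job

Set up the green compression jig for the next core: lay the loose steel disc flat on the near end of the jig's flat metal plate, then, without lifting it off the plate again, slide it lightly back along the middle until you feel it drop fully into the shallow round recess, and stop there rather than ram it (over 20 N) against the recess wall. Then gently stand the tall concrete core upright on the disc, centred, and let go. Press on the jig with no more than about 40 N, and leave the other specimens and tools where they are.

Things in the scene. Friction and masses are not known exactly. Their poses are not given: they have to be found in the camera images.
- jig: Lower half of a compression jig, fixed: green base 255 (x, from -125 to +130) by 176 (y) by 14 mm with a 23 mm lug front and rear. Origin: in its underside, on the worktop. x runs front (robot side) to rear, y left, z up. Two steel guide pillars at x +115, y +-74 mm, up to 58 mm high; two dark strap clamps with nuts over the plate's side edges at x -27 to -3, |y| 54 to 87 mm, up to 43 mm high.
- jig_face (a point): Point on the upper face of the flat steel plate (175 along x, 130 wide, 12 mm thick) on the jig, 26 mm above the jig's origin; axes as the jig's, fixed to the base. A round recess, 57 mm wide, 4 mm deep, lies on the line y = 0. The plate stays clamped where the last user shifted it along x, so the recess centre is anywhere from x +15 to +60 mm and is NOT measured: find it by sliding.
- jig_front (a point): Point on the plate's upper face, on its middle line, 45 mm in front of jig_face, where the disc can be laid flat for any setting of the plate (its centre may lie 45 mm further forward to 25 mm further back, where the plate carries it). The plate's front edge lies 135 mm in front of the recess centre, the rear edge 40 mm behind it. Axes as the jig's.
- disc_centre (a point): Centre (half-way up) of the loose steel disc, 54 mm wide, 10 mm thick, 0.15 to 0.22 kg, lying flat on the worktop. z = its axis. Flat on the plate its centre is 31 mm above the jig's origin, home in the recess 27 mm (6 mm still stands proud of the plate). Pushed slowly from behind by its rim it slides freely (1 to 2 N); at the recess it tips in, drops, and the far wall stops it.
- core_centre (a point): Centre (half-way up) of the tall grey concrete core, a cylinder 50 mm in diameter and 100 mm high, 0.4 to 0.55 kg, standing upright on the worktop. z = its axis, up. Grasp it round the barrel. Standing on the seated disc its centre is 82 mm above the jig's origin.
- short_core: Bystander: shorter grey concrete core lying on its side, 45 mm in diameter, 80 mm long along its y axis. Origin at the middle of its underside.
- test_cube: Bystander: dark concrete test cube, 50 mm. Origin at the middle of its underside.
- vernier: Bystander: digital caliper lying flat, 188 mm long along its y axis, 74 mm wide, 12 mm high. Origin at the middle of its underside.

How it is judged:
On the way, in this order (a step that is already met when the one before it is completed fails the run):
1. the disc lies flat on the front end of the plate (x of disc_centre in the frame of jig between -0.092 and -0.018 m and y of disc_centre in the frame of jig between -0.03 and 0.03 m and z of disc_centre in the frame of jig between 0.0295 and 0.0325 m and angle between disc_centre's own z axis and vertical below 0.06 rad and contact force between seat_disc and jig above 0.3 N), for 0.1 s.
2. the disc has dropped fully into the recess (x of disc_centre in the frame of jig between 0.01 and 0.065 m and y of disc_centre in the frame of jig between -0.004 and 0.004 m and z of disc_centre in the frame of jig below 0.0285 m and angle between disc_centre's own z axis and vertical below 0.035 rad), for 0.2 s.
3. the core stands on the disc (contact force between core and seat_disc above 1 N and horizontal distance between core_centre and disc_centre below 0.004 m and angle between core_centre's own z axis and vertical below 0.04 rad), for 0.2 s.
At the end, for the whole second after the job is handed in: The disc lies level and fully down in the recess (centre less than 28.5 mm above the jig's origin, level within 2 degrees) and the tall core stands upright on it (within 2.3 degrees), its axis within 4 mm of the disc's, both at rest (all of step 2 and z of core_centre in the frame of jig between 0.079 and 0.085 m and horizontal distance between core_centre and disc_centre below 0.004 m and angle between core_centre's own z axis and vertical below 0.04 rad and linear speed of each of core, seat_disc below 0.01 m/s); the robot touches nothing.
It fails at once if the disc is lifted (more than 6 mm) over the plate behind its front end instead of being slid (x of disc_centre in the frame of jig between -0.015 and 0.12 m and y of disc_centre in the frame of jig between -0.05 and 0.05 m and z of disc_centre in the frame of jig above 0.037 m).
It fails at once if the disc, the core or the robot is pressed or struck against the jig, or the core against the disc, with more than 40 N (contact force between any of seat_disc, core, the fingers, the arm and jig above 40 N or contact force between core and seat_disc above 40 N).
It fails at once if the disc, once dropping into the recess and before the core stands on it, is rammed against the jig with more than 20 N (x of disc_centre in the frame of jig above 0 m and z of disc_centre in the frame of jig between 0.02 and 0.0295 m and contact force between seat_disc and jig above 20 N and contact force between core and seat_disc below 0.05 N).
It fails at once if a bystander is moved more than 15 mm (distance of any of short_core, test_cube, vernier from where it was at the start of the episode above 0.015 m).
It fails at once if the core is tipped over (angle between core_centre's own z axis and vertical above 0.5 rad).
It also fails if it takes over 67 s, if anything falls off the work surface, if the arm or the gripper's body presses on something with over 40 N, if the wrist force passes 120 N, or if a joint passes its speed limit or range.

## Working session

There is one attempt and no reset: what is moved stays moved. The work goes in short steps, Python scripts to look and compute and a tool call to move; the robot and the scene stay as the last step left them, time stands still between calls to the robot, and variables do not carry over. Pictures are saved under pics/ and viewed, at most 10 in all, crops included, and the job is handed in when it is done.

Besides the shell and the picture viewer there is one more tool, called after "Emit:" as name(argument=value, ...) on one line, values as JSON. carry_out: Moves the arm, as the interface text tells. Its arguments: {"type":"object","properties":{"motion":{"type":"string"},"grip_force":{"type":"number"}},"required":["motion"]}

```bash
ls; mkdir -p pics; cat > h.py <<'E'
import numpy as np, cv2
from scipy.spatial.transform import Rotation as R
from station import ctrl
def att(a):
    a=np.array(a,float)
    return a if a.shape==(3,3) else (R.from_euler('xyz',a).as_matrix() if a.size==3 else R.from_quat(a).as_matrix())
def cloud(c):
    K=c['K'];z=c['range_z'];v,u=np.mgrid[:480,:640]
    p=np.stack([(u-K[0,2])/K[0,0]*z,-(v-K[1,2])/K[1,1]*z,-z],-1)
    return p@att(c['attitude']).T+np.array(c['position'])
def shot(name,f):
    c=ctrl.camera(name);cv2.imwrite('pics/'+f,c['pixels'][:,:,::-1]);np.savez('pics/'+f+'.npz',pix=c['pixels'],P=cloud(c));return c
E
python3 - <<'E'
from h import *
c=shot('top','top1.png');print({k:c[k] for k in c if k not in('pixels','range_z')}, (c['range_z']==0).mean())
o=ctrl.get_obs();print(o)
E
```

```text
pics
{'K': array([[466.6337054 ,   0.        , 323.38996167],
       [  0.        , 466.6337054 , 237.75356053],
       [  0.        ,   0.        ,   1.        ]]), 'position': array([0.40503334, 0.08672772, 1.07673367]), 'attitude': array([ 0.10013017, -0.00258148, -1.57380445])} 0.0038639322916666666
{'time_s': 0.05, 'qpos': array([-1.39058085e+00,  3.00453862e-01,  1.52155976e+00,  3.05846104e-05,
        1.32070577e+00, -6.66054033e-02]), 'joint_vel': array([ 0.00082139,  0.00046338, -0.00075495,  0.00084326,  0.00074037,
        0.00099205]), 'tau': array([ 2.61798443e-03, -5.33208990e+01, -3.53706944e+01,  7.11299968e-02,
        2.35600054e-02, -5.00047304e-05]), 'ee_pos': array([ 0.1343336 , -0.53307983,  0.20490481]), 'eef_rot': array([-3.14047039e+00, -1.04549761e-04,  2.46813231e-01]), 'force': array([0.24392627, 0.38152505, 0.39939418]), 'moment': array([0.06776852, 0.04441379, 0.00395111]), 'grip_force': 0.0, 'grip_width': 0.09418990137971117}
```

View pics/top1.png

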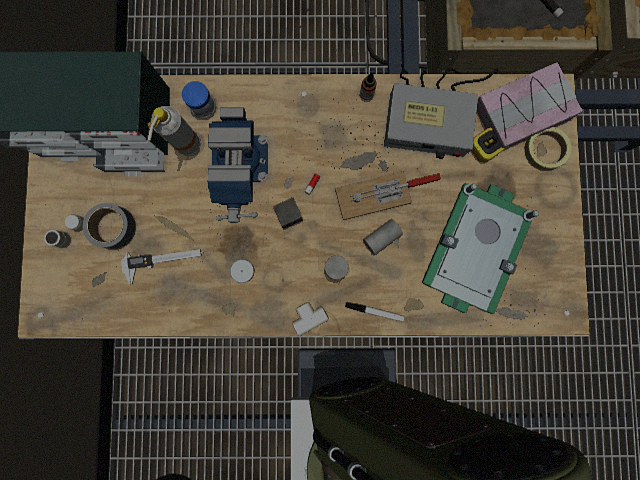

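The top view shows the disc at about (242,271), the tall core at (336,268), and the jig at about (478,248) with its recess visible at (487,231). The short core is at (383,236), the cube at (288,213) and the caliper at (160,260).

```bash
python3 - <<'E'
from h import *
d=np.load('pics/top1.png.npz');P=d['P'];
def blob(u,v,r,z0,z1):
    s=P[v-r:v+r,u-r:u+r].reshape(-1,3);s=s[(s[:,2]>z0)&(s[:,2]<z1)];return len(s),s.mean(0),(s.min(0)+s.max(0))/2,np.ptp(s,0)
print('disc',blob(242,271,20,.006,.02)); print('core',blob(336,268,22,.09,.11))
pl=P[190:310,420:535].reshape(-1,3); print(np.histogram(pl[:,2],bins=np.arange(-.01,.07,.004)))
m=((P[...,2]>.022)&(P[...,2]<.031)).astype(np.uint8);m[:180]=0;m[:,:415]=0;m[320:]=0;m[:,540:]=0
s=P[m>0][:,:2].astype(np.float32);print('plate',cv2.minAreaRect(s))
m=((P[...,2]>.008)&(P[...,2]<.07)).astype(np.uint8);m[:180]=0;m[:,:415]=0;m[320:]=0;m[:,540:]=0
s=P[m>0][:,:2].astype(np.float32);print('all',cv2.minAreaRect(s))
for n,(u,v) in dict(p1=(470,190),p2=(532,214),c1=(449,241),c2=(508,267),recess=(487,231)).items():print(n,P[v,u])
c=d['pix'][170:320,410:550,::-1];cv2.imwrite('pics/jig.png',cv2.resize(c,None,fx=4,fy=4,interpolation=cv2.INTER_CUBIC))
E
```

```text
disc (447, array([0.43780806, 0.26993102, 0.01107091]), array([0.43563073, 0.26926148, 0.01148906]), array([0.08014676, 0.08543791, 0.0108963 ]))
core (449, array([0.44191673, 0.05706492, 0.10103502]), array([0.44272168, 0.05667993, 0.10020006]), array([0.04810628, 0.04816579, 0.01228947]))
(array([   0,  182, 2662, 1940,  225, 1081, 2367,  568, 1225, 2767,  422,
        176,   53,   44,   15,    2,    9,    5,    0]), array([-0.01 , -0.006, -0.002,  0.002,  0.006,  0.01 ,  0.014,  0.018,
        0.022,  0.026,  0.03 ,  0.034,  0.038,  0.042,  0.046,  0.05 ,
        0.054,  0.058,  0.062,  0.066]))
plate ((0.49274611473083496, -0.27332183718681335), (0.1743798702955246, 0.23796790838241577), 66.48445129394531)
all ((0.48907238245010376, -0.256280779838562), (0.2770797610282898, 0.30001580715179443), 89.065673828125)
p1 [ 0.61639316 -0.24723883  0.04121216]
p2 [ 0.55917047 -0.37803957  0.05567321]
c1 [ 0.50070336 -0.19547226  0.04455273]
c2 [ 0.44273711 -0.32581518  0.04077496]
recess [ 0.5250177  -0.28765139  0.02553936]
```

View pics/jig.png

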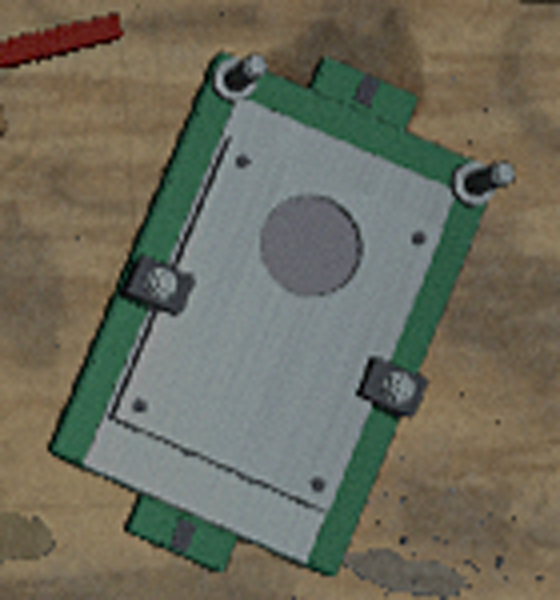

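The enlarged crop shows the jig turned about -22° in the world. The front lug slot is at crop (184,535) and the rear one at (368,92). The nuts are at (162,281) and (400,386), the recess centre at (311,245), and the plate's front edge at about (216,463).

```bash
cat >> h.py <<'E'
def onplane(c,uv,z):
    uv=np.atleast_2d(np.array(uv,float));K=c['K']
    d=np.c_[(uv[:,0]-K[0,2])/K[0,0],-(uv[:,1]-K[1,2])/K[1,1],-np.ones(len(uv))]@att(c['attitude']).T
    p=np.array(c['position']);return (p+d*((z-p[2])/d[:,2])[:,None])
def fit2d(J,W):
    J=np.array(J,float);W=np.array(W,float)[:,:2];a=J-J.mean(0);b=W-W.mean(0)
    th=np.arctan2((a[:,0]*b[:,1]-a[:,1]*b[:,0]).sum(),(a*b).sum());c,s=np.cos(th),np.sin(th)
    M=np.array([[c,-s],[s,c]]);t=W.mean(0)-M@J.mean(0);return th,t,W-(J@M.T+t)
E
python3 - <<'E'
from h import *
c=ctrl.camera('top')
f=lambda u,v:(410+(u+.5)/4-.5,170+(v+.5)/4-.5)
W=[onplane(c,f(*p),z)[0] for p,z in [((162,281),.043),((400,386),.043),((258,64),.058),((507,172),.058),((50,450),.014),((335,575),.014)]]
J=[(-.015,.070),(-.015,-.070),(.115,.074),(.115,-.074),(-.125,.088),(-.125,-.088)]
th,t,r=fit2d(J,W);print('jig yaw deg',np.degrees(th),'t',t);print(np.round(r*1000,1))
M=np.array([[np.cos(th),-np.sin(th)],[np.sin(th),np.cos(th)]])
print('recess in jig',M.T@(onplane(c,f(311,245),.024)[0,:2]-t));print('lugs',[M.T@(onplane(c,f(*p),.014)[0,:2]-t) for p in [(184,535),(368,92)]])
print('front',M@[-.045,0]+t)
print('disc',onplane(c,(242,271),.010),'core',onplane(c,(336,267),.1))
E
```

```text
jig yaw deg -24.41588589155809 t [ 0.48792653 -0.2708226 ]
[[ 0.2  2.4]
 [-0.8 -0.3]
 [-0.4 -0.4]
 [-0.2 -1.1]
 [-0.5 -1. ]
 [ 1.7  0.3]]
recess in jig [ 0.04173235 -0.00108795]
lugs [array([-0.1379105 , -0.00082094]), array([ 0.14031644, -0.00023077])]
front [ 0.44695092 -0.25222154]
disc [[0.43651649 0.26946459 0.01      ]] core [[0.44162953 0.0577325  0.1       ]]
```

Emit:
carry_out(motion="0.032 0.02 0 0 0 5.15 0;0.032 0.02 0 0 0 5.15 0;0.032 0.02 0 0 0 5.15 0;0.032 0.02 0 0 0 5.15 0;0.032 0.02 0 0 0 5.15 0;0.032 0.02 0 0 0 5.15 0;0.032 0.02 0 0 0 5.15 0;0.032 0.02 0 0 0 5.15 0;0.032 0.02 0 0 0 5.15 0;0.014 0.033 0 0 0 5.15 0")

```text
time_s: 0.93
ee_pos: [0.4388, -0.3196, 0.2048]
eef_rot: [-3.141, -0.0, 1.15]
force: [0.5, 0.8, 0.2]
grip_width: 0.094
grip_force: 0.0
```

Emit:
carry_out(motion="0 0.033 0 0 0 0 0;0 0.033 0 0 0 0 0;0 0.033 0 0 0 0 0;0 0.033 0 0 0 0 0;0 0.033 0 0 0 0 0;0 0.033 0 0 0 0 0;0 0.033 0 0 0 0 0;0 0.033 0 0 0 0 0;0 0.033 0 0 0 0 0;0 0.033 0 0 0 0 0;0 0.033 0 0 0 0 0;0 0.033 0 0 0 0 0;0 0.033 0 0 0 0 0;0 0.033 0 0 0 0 0;0 0.033 0 0 0 0 0;0 0.033 0 0 0 0 0;0 0.033 0 0 0 0 0;0 0.026 -0.02 0 0 0 0;0 0 -0.02 0 0 0 0;0 0 0 0 0 0 0")

```text
time_s: 2.6
ee_pos: [0.4345, 0.267, 0.1617]
eef_rot: [-3.138, 0.005, 1.148]
force: [-0.2, -0.3, -1.0]
grip_width: 0.0938
grip_force: 0.0
```

```bash
python3 - <<'E'
from h import *
c=shot('wrist','w1.png');o=ctrl.get_obs();print(o['ee_pos'],o['eef_rot'],o['force'],c['position'],c['attitude'],c['K'][0])
E
```

```text
[0.43533137 0.26649803 0.16384651] [-3.13910723  0.00326459  1.14663221] [-0.28818422 -0.08192333  0.18853529] [0.46748693 0.33988385 0.33883198] [-0.28327715  0.00355956 -0.42264755] [367.72718131   0.         318.8871615 ]
```

View pics/w1.png

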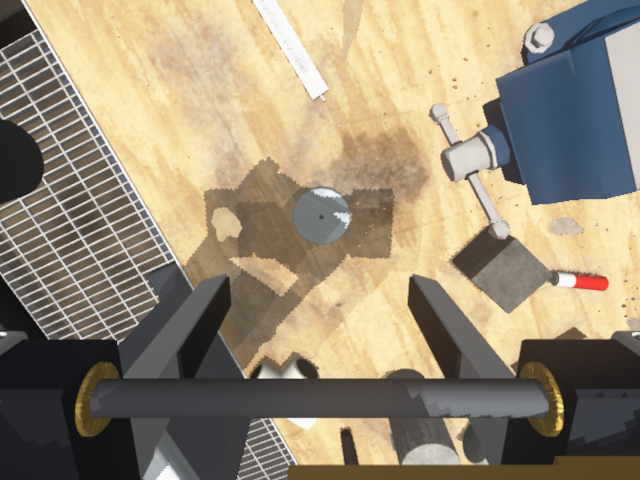

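The wrist view shows the disc at (321,216), with the centre hole visible, and the open fingertips at about (222,278) and (416,278).

```bash
python3 - <<'E'
from h import *
c=ctrl.camera('wrist');o=ctrl.get_obs();print(onplane(c,(321.5,216),.010),o['ee_pos'],o['eef_rot'])
print('top cube',onplane(ctrl.camera('top'),(289,212),.05))
E
```

```text
[[0.43877733 0.27027856 0.01      ]] [0.43612611 0.26633347 0.1654048 ] [-3.14070211e+00  1.23683027e-03  1.14571517e+00]
top cube [[0.56593288 0.16005249 0.05      ]]
```

Emit:
carry_out(motion="0.0015 0.0045 -0.03 0 0 0 0;0 0 -0.03 0 0 0 0;0 0 -0.03 0 0 0 0;0 0 -0.03 0 0 0 0;0 0 -0.02 0 0 0 0;0 0 -0.01 0 0 0 0;0 0 -0.006 0 0 0 0;0 0 -0.0045 0 0 0 0;0 0 0 0 0 0 0;0 0 0 0 0 0 0")

```text
time_s: 3.58
ee_pos: [0.4385, 0.2714, 0.0061]
eef_rot: [3.141, -0.001, 1.145]
force: [-0.2, -0.1, 0.2]
grip_width: 0.0939
grip_force: 0.0
```

Emit:
carry_out(motion="0 0 0 0 0 0 160;0 0 0 0 0 0 160;0 0 0 0 0 0 160;0 0 0 0 0 0 160;0 0 0 0 0 0 160;0 0 0 0 0 0 160;0 0 0 0 0 0 160;0 0 0 0 0 0 160", grip_force=15)

```text
time_s: 4.25
ee_pos: [0.4379, 0.2712, 0.005]
eef_rot: [3.142, -0.0, 1.146]
force: [0.4, 0.1, 0.3]
grip_width: 0.0519
grip_force: 15.0
```

Emit:
carry_out(motion="0 0 0.005 0 0 0 160;0 0 0.015 0 0 0 160;0 0 0.03 0 0 0 160;0 0 0.03 0 0 0 160;0 0 0.03 0 0 0 160;0 0 0 0 0 0 160")

```text
time_s: 4.75
ee_pos: [0.4399, 0.2723, 0.1207]
eef_rot: [3.137, -0.006, 1.146]
force: [0.6, -0.3, -0.6]
grip_width: 0.052
grip_force: 15.0
```

```bash
python3 - <<'E'
from h import *
c=shot('wrist','w2.png');o=ctrl.get_obs();print(o['ee_pos'],o['eef_rot'],o['force'],o['grip_width'])
cv2.imwrite('pics/w2c.png',cv2.resize(c['pixels'][180:360,180:460,::-1],None,fx=2.5,fy=2.5))
E
```

```text
[0.43898389 0.27179046 0.11780519] [ 3.13838402 -0.00412456  1.14564782] [-0.10953674 -0.62370487 -2.44728586] 0.05243215857718269
```

View pics/w2c.png

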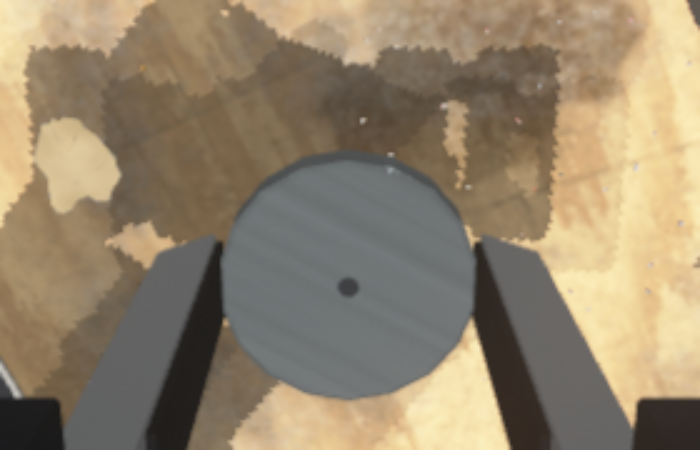

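The disc is gripped level and centred between the pads. Its hole is at crop (348,288), about 2 mm off the pad centre line.

```bash
python3 - <<'E'
from h import *
c=ctrl.camera('wrist');o=ctrl.get_obs();p=o['ee_pos'];print(p,o['eef_rot'])
f=lambda u,v:(180+(u+.5)/2.5-.5,180+(v+.5)/2.5-.5)
a=np.radians(-24.4);M=np.array([[np.cos(a),-np.sin(a)],[np.sin(a),np.cos(a)]])
for q,z in [((348,288),p[2]+.005),((348.5,240),p[2])]:print((M.T@(onplane(c,f(*q),z)[0,:2]-p[:2])))
th,t=np.radians(-24.4),np.array([.4879,-.2708])
print('target for -0.055',M@[-.055,-.0005]+t, 'turn deg',-24.4+90-np.degrees(o['eef_rot'][2]))
E
```

```text
[0.43808008 0.27129103 0.11569639] [ 3.14047703e+00 -1.39714988e-03  1.14569986e+00]
[ 0.00011588 -0.00063065]
[0.00022795 0.00800657]
target for -0.055 [ 0.43760585 -0.2485346 ] turn deg -0.04376634405133473
```

Emit:
carry_out(motion="0 0 0.03 0 0 0 160;0 0 0.03 0 0 0 160;0 -0.0305 0 0 0 0 160;0 -0.0305 0 0 0 0 160;0 -0.0305 0 0 0 0 160;0 -0.0305 0 0 0 0 160;0 -0.0305 0 0 0 0 160;0 -0.0305 0 0 0 0 160;0 -0.0305 0 0 0 0 160;0 -0.0305 0 0 0 0 160;0 -0.0305 0 0 0 0 160;0 -0.0305 0 0 0 0 160;0 -0.0305 0 0 0 0 160;0 -0.0305 0 0 0 0 160;0 -0.0305 0 0 0 0 160;0 -0.0305 0 0 0 0 160;0 -0.0305 0 0 0 0 160;0 -0.0305 0 0 0 0 160;0 -0.0305 -0.02 0 0 0 160;0 0 -0.02 0 0 0 160")

```text
time_s: 6.52
ee_pos: [0.4373, -0.2513, 0.1334]
eef_rot: [3.142, 0.001, 1.143]
force: [0.6, 0.7, -2.6]
grip_width: 0.0522
grip_force: 15.0
```

Emit:
carry_out(motion="0 0 -0.01 0 0 0 160;0 0 0 0 0 0 160;0 0 0 0 0 0 160;0 0 0 0 0 0 160")

```text
time_s: 6.85
ee_pos: [0.4383, -0.2468, 0.1257]
eef_rot: [3.141, 0.0, 1.147]
force: [-0.4, -0.0, -1.6]
grip_width: 0.0524
grip_force: 15.0
```

```bash
python3 - <<'E'
from h import *
c=shot('wrist','w3.png');o=ctrl.get_obs();print(o['ee_pos'],o['eef_rot'],o['force'],o['grip_width'])
E
```

```text
[ 0.438397   -0.24688844  0.12590997] [3.14028281e+00 1.65007361e-04 1.14669416e+00] [-0.03743512 -0.29769382 -1.8160099 ] 0.05220499048810549
```

View pics/w3.png

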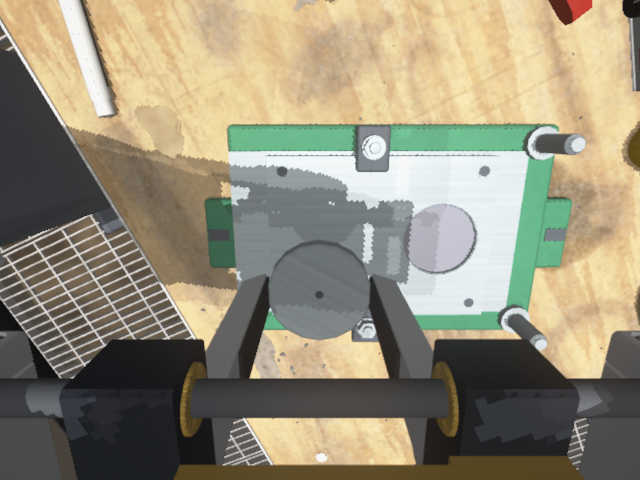

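The close view shows the jig aligned with the image: lug slots at (219,235) and (556,235), recess centre at (441.5,238.5), nut at (374,147), base corner at (229,126), and the disc hole at (319,295).

```bash
python3 - <<'E'
from h import *
c=ctrl.camera('wrist');o=ctrl.get_obs();p=o['ee_pos']
a=np.radians(-24.4);M=np.array([[np.cos(a),-np.sin(a)],[np.sin(a),np.cos(a)]]);t=np.array([.4879,-.2708])
J=lambda q,z:np.round((M.T@(onplane(c,q,z)[0,:2]-t))*1000,1)
for n,q,z in [('lugF',(219.5,235),.014),('lugR',(556,235),.014),('recess',(441.5,238.5),.0255),('nutL',(374,147),.043),('nutR',(368,328),.043),('corner',(229,126),.014),('disc',(319.3,295),p[2]+.005)]:print(n,J(q,z))
print('tcp',M.T@(p[:2]-t)*1000)
E
```

```text
lugF [-136.4   -0. ]
lugR [138.6   0.5]
recess [41.2  0.6]
nutL [-17.5  71.1]
nutR [-16.2 -68.2]
corner [-123.1   85.2]
disc [-55.2   0.8]
tcp [-54.91097057   1.24614796]
```

Emit:
carry_out(motion="0 -0.0005 -0.02 0 0 0 160;0 0 -0.02 0 0 0 160;0 0 -0.02 0 0 0 160;0 0 -0.015 0 0 0 160;0 0 -0.008 0 0 0 160;0 0 -0.004 0 0 0 160;0 0 0 0 0 0 160;0 0 0 0 0 0 160;0 0 -0.001 0 0 0 160;0 0 -0.001 0 0 0 160;0 0 -0.001 0 0 0 160;0 0 0 0 0 0 160;0 0 0 0 0 0 160")

```text
time_s: 8.03
ee_pos: [0.4379, -0.2479, 0.035]
eef_rot: [3.141, 0.0, 1.146]
force: [0.1, -0.3, -1.6]
grip_width: 0.0522
grip_force: 15.0
```

Emit:
carry_out(motion="0 0 -0.001 0 0 0 160;0 0 -0.001 0 0 0 160;0 0 -0.001 0 0 0 160;0 0 0 0 0 0 160;0 0 0 0 0 0 160")

```text
time_s: 8.45
ee_pos: [0.4378, -0.2478, 0.0319]
eef_rot: [-3.141, -0.0, 1.146]
force: [-0.3, -0.6, -1.8]
grip_width: 0.0521
grip_force: 15.0
```

Emit:
carry_out(motion="0 0 -0.0005 0 0 0 160;0 0 0 0 0 0 160;0 0 0 0 0 0 160")

```text
time_s: 8.7
ee_pos: [0.4379, -0.2478, 0.0314]
eef_rot: [3.142, -0.0, 1.146]
force: [0.1, -0.6, -1.6]
grip_width: 0.0522
grip_force: 15.0
```

Emit:
carry_out(motion="0 0 -0.0005 0 0 0 160;0 0 0 0 0 0 160;0 0 0 0 0 0 160")

```text
time_s: 8.95
ee_pos: [0.4379, -0.2479, 0.031]
eef_rot: [3.141, 0.0, 1.146]
force: [-0.7, -0.2, -1.0]
grip_width: 0.0522
grip_force: 15.0
```

Emit:
carry_out(motion="0 0 -0.0004 0 0 0 160;0 0 0 0 0 0 160;0 0 0 0 0 0 160")

```text
time_s: 9.2
ee_pos: [0.4379, -0.2479, 0.0309]
eef_rot: [3.141, 0.0, 1.146]
force: [-2.4, 1.0, 5.9]
grip_width: 0.0522
grip_force: 15.0
```

Emit:
carry_out(motion="0 0 0 0 0 0 106;0 0 0 0 0 0 100;0 0 0 0 0 0 90;0 0 0 0 0 0 90;0 0 0 0 0 0 90;0 0 0 0 0 0 90")

```text
time_s: 9.7
ee_pos: [0.4378, -0.2478, 0.0305]
eef_rot: [-3.142, 0.0, 1.146]
force: [-0.2, -0.4, 0.3]
grip_width: 0.0608
grip_force: 0.0
```

Emit:
carry_out(motion="0 0 -0.001 0 0 0 90;0 0 -0.001 0 0 0 90;0 0 0 0 0 0 90;0 0 0 0 0 0 90")

```text
time_s: 10.03
ee_pos: [0.4378, -0.2478, 0.0284]
eef_rot: [-3.141, -0.0, 1.146]
force: [-0.7, 0.9, -0.2]
grip_width: 0.061
grip_force: 0.0
```

```bash
python3 - <<'E'
from h import *
c=shot('wrist','w4.png');o=ctrl.get_obs();print(o['ee_pos'],o['eef_rot'],o['force'],o['grip_width'])
cv2.imwrite('pics/w4c.png',cv2.resize(c['pixels'][180:420,160:480,::-1],None,fx=2.5,fy=2.5))
E
```

```text
[ 0.43783477 -0.24783117  0.02849131] [-3.14147321e+00 -2.81408865e-05  1.14560125e+00] [0.84965592 0.06787417 0.1157673 ] 0.06097504246137116
```

View pics/w4c.png

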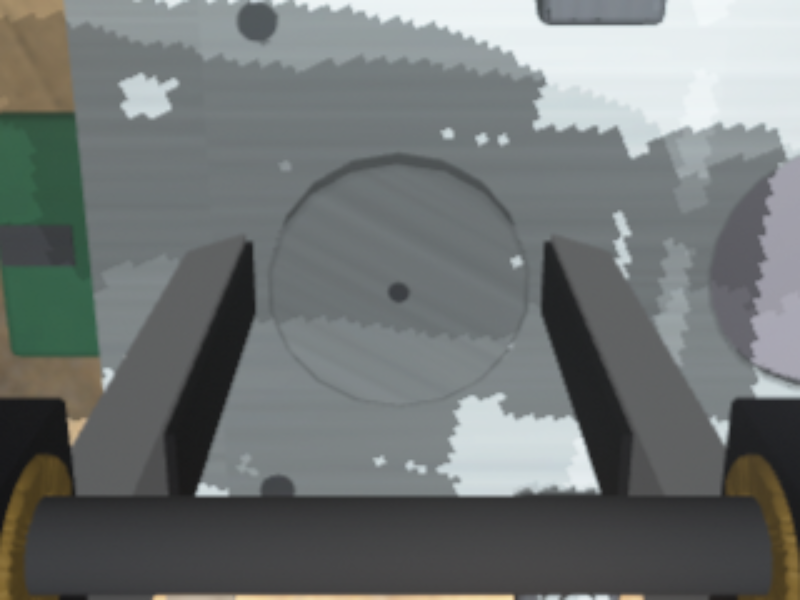

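The disc lies flat on the plate with its hole at crop (398,292) and a gap of about 3 mm to each finger. The recess is visible at right.

Emit:
carry_out(motion="0.00137 -0.00062 0 0 0 0 90;0.00137 -0.00062 0 0 0 0 90;0.00137 -0.00062 0 0 0 0 90;0.00182 -0.00083 0 0 0 0 90;0.00273 -0.00124 0 0 0 0 90;0.00273 -0.00124 0 0 0 0 90;0.00273 -0.00124 0 0 0 0 90;0.00273 -0.00124 0 0 0 0 90;0.00273 -0.00124 0 0 0 0 90;0.00273 -0.00124 0 0 0 0 90;0.00273 -0.00124 0 0 0 0 90;0.00273 -0.00124 0 0 0 0 90;0.00273 -0.00124 0 0 0 0 90;0.00273 -0.00124 0 0 0 0 90;0.00273 -0.00124 0 0 0 0 90;0.00273 -0.00124 0 0 0 0 90;0.00273 -0.00124 0 0 0 0 90;0.00273 -0.00124 0 0 0 0 90;0.00182 -0.00083 0 0 0 0 90;0 0 0 0 0 0 90")

```text
time_s: 11.75
ee_pos: [0.4842, -0.2689, 0.0285]
eef_rot: [3.141, 0.0, 1.146]
force: [0.4, -0.3, -0.4]
grip_width: 0.061
grip_force: 0.0
```

```bash
python3 - <<'E'
from h import *
c=shot('wrist','w5.png');o=ctrl.get_obs();p=o['ee_pos'];print(p,o['eef_rot'],o['force'],o['grip_width'])
a=np.radians(-24.4);M=np.array([[np.cos(a),-np.sin(a)],[np.sin(a),np.cos(a)]]);t=np.array([.4879,-.2708])
print('tcp',M.T@(p[:2]-t)*1000)
cv2.imwrite('pics/w5c.png',cv2.resize(c['pixels'][180:420,160:480,::-1],None,fx=2.5,fy=2.5))
E
```

```text
[ 0.48403983 -0.2687948   0.02850667] [3.14126338e+00 1.16246413e-05 1.14565999e+00] [-0.0602799  -0.01043617  0.15318828] 0.06075679261390576
tcp [-4.34375029  0.23144839]
```

View pics/w5c.png

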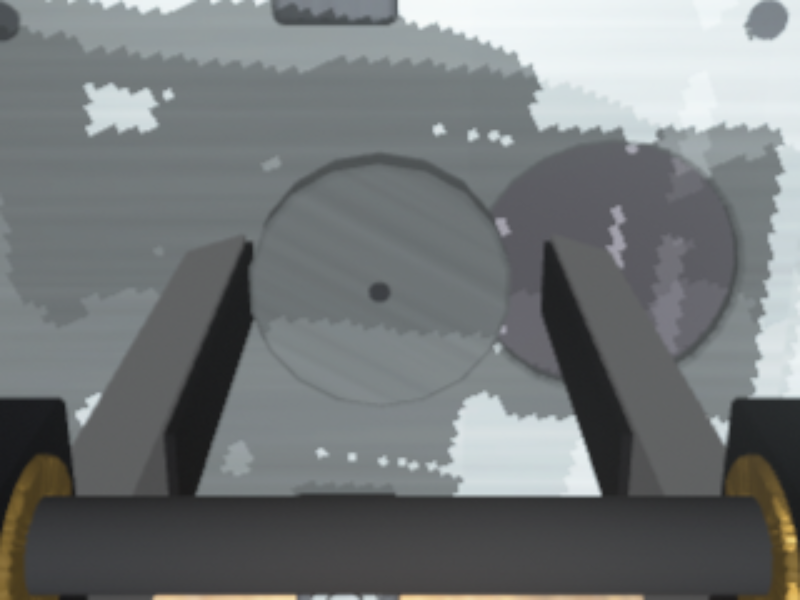

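The disc now rests on the front finger with its hole at crop (379,292). The recess centre is at about crop (613,265).

```bash
python3 - <<'E'
from h import *
c=ctrl.camera('wrist')
f=lambda u,v:(160+(u+.5)/2.5-.5,180+(v+.5)/2.5-.5)
a=np.radians(-24.4);M=np.array([[np.cos(a),-np.sin(a)],[np.sin(a),np.cos(a)]]);t=np.array([.4879,-.2708])
for q,z in [((379,292),.036),((613,265),.026),((613,140),.026),((613,390),.026),((738,262),.026)]:print(M.T@(onplane(c,f(*q),z)[0,:2]-t)*1000)
E
```

```text
[-8.65500261  0.02992508]
[40.67182414  1.63198136]
[38.87472112 29.09323495]
[ 42.620159   -28.14022252]
[67.05672979  2.34053974]
```

Emit:
carry_out(motion="0.00137 -0.00062 0 0 0 0 90;0.00228 -0.00103 0 0 0 0 90;0.00273 -0.00124 0 0 0 0 90;0.00273 -0.00124 0 0 0 0 90;0.00273 -0.00124 0 0 0 0 90;0.00182 -0.00083 0 0 0 0 90;0.00091 -0.00039 0 0 0 0 90;0.00091 -0.00039 0 0 0 0 90;0.00091 -0.00039 0 0 0 0 90;0.00091 -0.00039 0 0 0 0 90;0.00091 -0.00039 0 0 0 0 90;0.00091 -0.00039 0 0 0 0 90;0.00091 -0.00039 0 0 0 0 90;0.00091 -0.00039 0 0 0 0 90;0.00091 -0.00039 0 0 0 0 90;0.00091 -0.00039 0 0 0 0 90;0.00091 -0.00039 0 0 0 0 90;0.00091 -0.00039 0 0 0 0 90;0.00091 -0.00039 0 0 0 0 90;0.00091 -0.00039 0 0 0 0 90")

```text
time_s: 13.52
ee_pos: [0.5103, -0.2804, 0.0286]
eef_rot: [-3.142, 0.0, 1.146]
force: [-1.3, -0.4, 0.6]
grip_width: 0.0608
grip_force: 0.5
```

Emit:
carry_out(motion="0.00091 -0.00039 0 0 0 0 90;0.00091 -0.00039 0 0 0 0 90;0.00091 -0.00039 0 0 0 0 90;0.00091 -0.00039 0 0 0 0 90;0.00091 -0.00039 0 0 0 0 90;0.00091 -0.00039 0 0 0 0 90;0.00091 -0.00039 0 0 0 0 90;0 0 0 0 0 0 90")

```text
time_s: 14.18
ee_pos: [0.5168, -0.2832, 0.0286]
eef_rot: [3.141, 0.0, 1.146]
force: [-0.3, -0.3, -0.2]
grip_width: 0.0606
grip_force: 0.0
```

```bash
cat > s.py <<'E'
from h import *
o=ctrl.get_obs();p=o['ee_pos']
a=np.radians(-24.4);M=np.array([[np.cos(a),-np.sin(a)],[np.sin(a),np.cos(a)]]);t=np.array([.4879,-.2708])
print(p,'tcp jig',M.T@(p[:2]-t)*1000,'F jig',M.T@o['force'][:2],o['force'][2])
E
python3 s.py
```

```text
[ 0.51679454 -0.28318455  0.0285903 ] tcp jig [31.42989656  0.6580561 ] F jig [-0.16324422 -0.45316038] -0.17204823234460057
```

Emit:
carry_out(motion="0.00091 -0.00041 0 0 0 0 90;0.00091 -0.00041 0 0 0 0 90;0.00091 -0.00041 0 0 0 0 90;0.00091 -0.00041 0 0 0 0 90;0.00091 -0.00041 0 0 0 0 90;0.00091 -0.00041 0 0 0 0 90;0.00091 -0.00041 0 0 0 0 90;0.00091 -0.00041 0 0 0 0 90;0 0 0 0 0 0 90")

```text
time_s: 14.93
ee_pos: [0.5241, -0.2865, 0.0285]
eef_rot: [3.141, 0.0, 1.146]
force: [-0.4, -0.0, 0.3]
grip_width: 0.0608
grip_force: 0.0
```

Emit:
carry_out(motion="0.00045 -0.0002 0 0 0 0 90;0.00045 -0.0002 0 0 0 0 90;0.00045 -0.0002 0 0 0 0 90;0.00045 -0.0002 0 0 0 0 90;0 0 0 0 0 0 90")

```text
time_s: 15.35
ee_pos: [0.5258, -0.2873, 0.0286]
eef_rot: [3.142, 0.0, 1.146]
force: [-0.6, 0.1, 0.7]
grip_width: 0.0607
grip_force: 0.1
```

Emit:
carry_out(motion="0.00045 -0.0002 0 0 0 0 90;0.00045 -0.0002 0 0 0 0 90;0 0 0 0 0 0 90")

```text
time_s: 15.6
ee_pos: [0.5266, -0.2876, 0.0285]
eef_rot: [3.142, -0.0, 1.146]
force: [0.8, -0.7, -0.3]
grip_width: 0.0609
grip_force: 0.2
```

```bash
python3 s.py; python3 - <<'E'
from h import *
c=shot('wrist','w6.png')
cv2.imwrite('pics/w6c.png',cv2.resize(c['pixels'][180:420,160:480,::-1],None,fx=2.5,fy=2.5))
E
```

```text
[ 0.52664417 -0.28758373  0.02854831] tcp jig [42.21711601  0.72072282] F jig [ 0.99159932 -0.27665936] -0.3244864836995075
```

View pics/w6c.png

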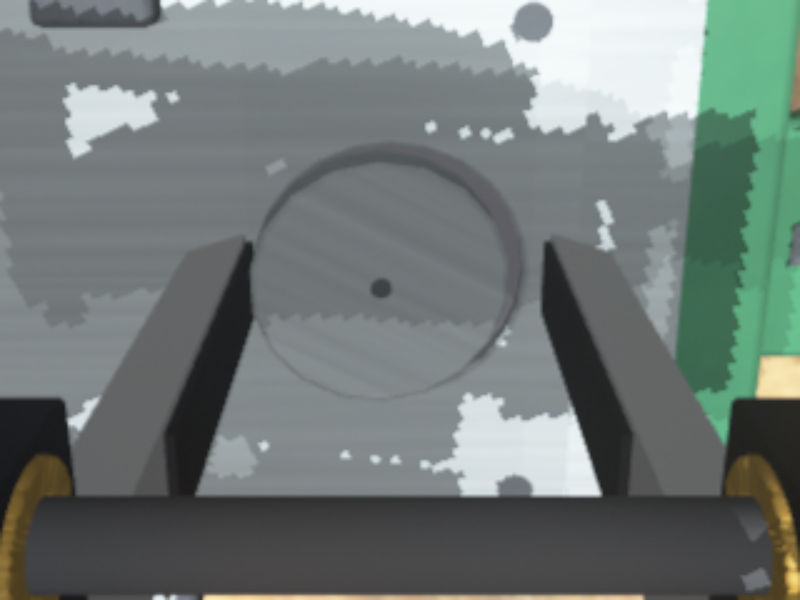

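The disc is partly in, with its hole at crop (380,288), and a crescent of recess still shows at its rear (502–522). I'll keep pushing lightly.

Emit:
carry_out(motion="0.00045 -0.0002 0 0 0 0 90;0.00045 -0.0002 0 0 0 0 90;0 0 0 0 0 0 90")

```text
time_s: 15.9
ee_pos: [0.5275, -0.288, 0.0286]
eef_rot: [3.142, 0.0, 1.146]
force: [-0.2, 0.4, -0.1]
grip_width: 0.0608
grip_force: 0.2
```

Emit:
carry_out(motion="0.00036 -0.00016 0 0 0 0 90;0.00036 -0.00016 0 0 0 0 90;0 0 0 0 0 0 90")

```text
time_s: 16.15
ee_pos: [0.5283, -0.2883, 0.0285]
eef_rot: [3.142, 0.0, 1.146]
force: [-1.5, 0.9, 1.1]
grip_width: 0.0606
grip_force: 0.3
```

```bash
cat >> s.py <<'E'
c=ctrl.camera('wrist');g=c['pixels'].astype(int)
P=cloud(c);q=np.array([(u,v) for u in range(270,355,6) for v in range(256,336,6)])
import sys
cc=c['pixels'][255:340,255:380];cv2.imwrite('pics/d.png',cv2.resize(cc[:,:,::-1],None,fx=4,fy=4))
h=cc.mean(2);k=h[25:55,45:75];i=np.argwhere(k<k.min()+15).mean(0);print('hole px',i[::-1]+[300,280])
s=P[262:335,268:352];m=(s[...,2]>.02)&(s[...,2]<.045);x=s[m];J=(x[:,:2]-t)@M;A=np.c_[J,np.ones(len(J))]
ctr=M.T@(onplane(c,i[::-1]+[300,280],.033)[0,:2]-t);print('disc jig',ctr*1000)
w=np.hypot(*(J-ctr).T)<.02;cf,*_=np.linalg.lstsq(A[w],x[w,2],rcond=None);print('top z at ctr',cf@[*ctr,1],'slopes',cf[:2],w.sum())
E
python3 s.py
```

```text
[ 0.52825091 -0.28832594  0.02854858] tcp jig [43.98695613  0.70854745] F jig [-1.73045665  0.22624794] 1.0672372488025519
hole px [311.12195122 293.12195122]
disc jig [39.51408096  0.97512655]
top z at ctr 0.030287067502468734 slopes [ 0.00127051 -0.00079806] 4065
```

```bash
python3 - <<'E'
from h import *
c=ctrl.camera('wrist');P=cloud(c);a=np.radians(-24.4);M=np.array([[np.cos(a),-np.sin(a)],[np.sin(a),np.cos(a)]]);t=np.array([.4879,-.2708])
J=(P[...,:2]-t)@M;r=np.hypot(J[...,0]-.0397,J[...,1]-.0009)
m=(r>.032)&(r<.055)&(J[...,1]>.01)&(J[...,0]<.07);print('plate z',np.median(P[m][:,2]),'disc',np.median(P[r<.02][:,2]))
cv2.imwrite('pics/w7c.png',cv2.resize(c['pixels'][240:360,220:420,::-1],None,fx=4,fy=4,interpolation=cv2.INTER_CUBIC))
E
```

```text
plate z 0.14146306461158317 disc 0.030562960514537052
```

View pics/w7c.png

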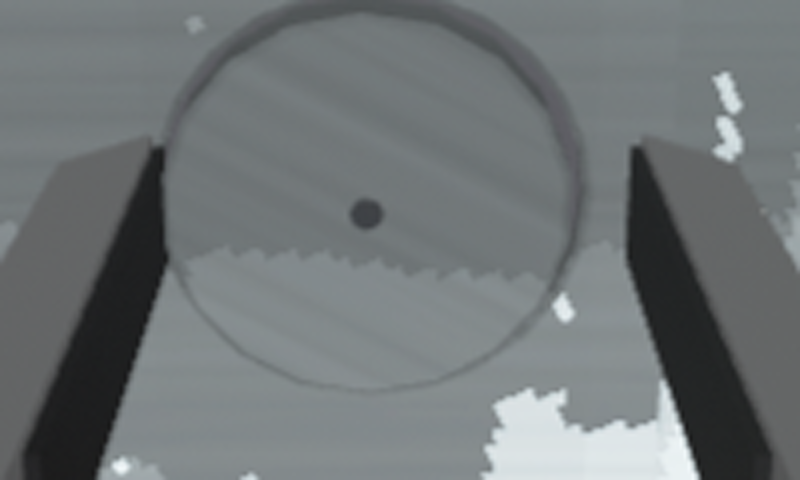

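The disc looks seated and level, with its hole at crop (366,213) and a thin, even rim gap. Next I back off, lift and verify its height.

Emit:
carry_out(motion="-0.0009 0.0004 0 0 0 0 90;-0.0009 0.0004 0 0 0 0 90;0 0 0 0 0 0 90;0 0 0.01 0 0 0 90;0 0 0.03 0 0 0 90;0 0 0.035 0 0 0 60;0 0 0.035 0 0 0 30;0 0 0.035 0 0 0 0;0 0 0.02 0 0 0 0;0 0 0 0 0 0 0;0 0 0 0 0 0 0;0 0 0 0 0 0 0")

```text
time_s: 17.25
ee_pos: [0.526, -0.2873, 0.1928]
eef_rot: [-3.14, -0.0, 1.146]
force: [-0.2, 0.5, -0.0]
grip_width: 0.0942
grip_force: 0.0
```

```bash
python3 - <<'E'
from h import *
c=shot('wrist','w8.png');P=cloud(c);a=np.radians(-24.4);M=np.array([[np.cos(a),-np.sin(a)],[np.sin(a),np.cos(a)]]);t=np.array([.4879,-.2708])
o=ctrl.get_obs();print(o['ee_pos'])
J=(P[...,:2]-t)@M;r=np.hypot(J[...,0]-.0397,J[...,1]-.0009);ok=(P[...,2]<.05)
m=ok&(r>.032)&(r<.05)&(J[...,0]<.07);d=ok&(r<.022);print('plate z',np.median(P[m][:,2]),m.sum(),'disc',np.median(P[d][:,2]))
A=np.c_[J[d],np.ones(d.sum())];print(np.linalg.lstsq(A,P[d][:,2],rcond=None)[0])
g=c['pixels'].mean(2);ys,xs=np.nonzero(r<.006);k=g[r<.006];w=k<k.min()+12;px=(xs[w].mean(),ys[w].mean());print('hole',px,w.sum())
p=onplane(c,px,.032)[0];print(p,M.T@(p[:2]-t))
E
```

```text
[ 0.52594427 -0.28721447  0.19235543]
plate z 0.024242329250631273 3742 disc 0.030236261055904212
[ 0.00052386 -0.00033018  0.03022114]
hole (np.float64(317.3333333333333), np.float64(220.88888888888889)) 9
[ 0.52375323 -0.28721792  0.032     ] [ 0.03943327 -0.00014041]
```

The disc is seated level and 6.0 mm proud of the plate. Next is the core.

Emit:
carry_out(motion="-0.0076 0.0313 0 0 0 0 0;-0.0076 0.0313 0 0 0 0 0;-0.0076 0.0313 0 0 0 0 0;-0.0076 0.0313 0 0 0 0 0;-0.0076 0.0313 0 0 0 0 0;-0.0076 0.0313 0 0 0 0 0;-0.0076 0.0313 0 0 0 0 0;-0.0076 0.0313 0 0 0 0 0;-0.0076 0.0313 0 0 0 0 0;-0.0076 0.0313 0 0 0 0 0;-0.0076 0.0313 0 0 0 0 0;0 0 0 0 0 0 0;0 0 0 0 0 0 0;0 0 0 0 0 0 0")

```text
time_s: 18.47
ee_pos: [0.4427, 0.0565, 0.193]
eef_rot: [-3.141, 0.001, 1.146]
force: [-0.1, -0.3, -0.5]
grip_width: 0.0937
grip_force: 0.0
```

```bash
cat > core.py <<'E'
from h import *
import sys
c=shot('wrist',sys.argv[1]);P=cloud(c);o=ctrl.get_obs();p=o['ee_pos'];print(p,o['eef_rot'],o['force'],o['grip_width'])
z=float(sys.argv[2]);m=((abs(P[...,2]-z)<.006)&(np.hypot(P[...,0]-p[0],P[...,1]-p[1])<.045)).astype(np.uint8)
n,l,st,ce=cv2.connectedComponentsWithStats(m);i=1+st[1:,4].argmax();k=np.argwhere(l==i)[:,::-1].astype(np.float32)
w=onplane(c,k,z)[:,:2].astype(np.float32);print(st[i]);print(cv2.minEnclosingCircle(w),w.mean(0),'rel',w.mean(0)-p[:2], np.median(P[l==i][:,2]))
E
python3 core.py w9.png .1
```

```text
[0.4428119  0.05611877 0.19302589] [-3.14072280e+00  5.72493390e-04  1.14502741e+00] [-0.50784281 -0.78734178  0.81082163] 0.09406674139179574
[ 285  207   65   63 3156]
((0.44134604930877686, 0.058442626148462296), 0.025016888976097107) [0.44152558 0.05890345] rel [-0.00128633  0.00278468] 0.09817781614468343
```

View pics/w9.png

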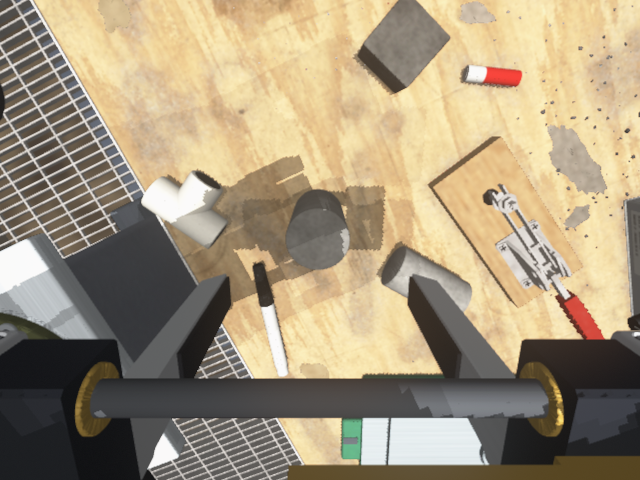

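The wrist view shows the core's top at about (317,238), with the short core lying at (428,278). I'll grip at TCP height 47 mm, with the fingers part closed, to pass above it.

Emit:
carry_out(motion="-0.0013 0.0025 0 0 0 0 45;0 0 -0.02 0 0 0 45;0 0 -0.03 0 0 0 45;0 0 -0.03 0 0 0 45;0 0 -0.03 0 0 0 45;0 0 -0.02 0 0 0 45;0 0 -0.01 0 0 0 45;0 0 -0.006 0 0 0 45;0 0 0 0 0 0 45;0 0 0 0 0 0 45")

```text
time_s: 19.35
ee_pos: [0.4421, 0.0592, 0.0484]
eef_rot: [3.141, -0.001, 1.145]
force: [-0.2, 0.5, 0.0]
grip_width: 0.0774
grip_force: 0.0
```

Emit:
carry_out(motion="0 0 0 0 0 0 80;0 0 0 0 0 0 110;0 0 0 0 0 0 160;0 0 0 0 0 0 160;0 0 0 0 0 0 160;0 0 0 0 0 0 160;0 0 0 0 0 0 160", grip_force=22)

```text
time_s: 19.93
ee_pos: [0.4419, 0.0593, 0.0479]
eef_rot: [3.141, -0.0, 1.146]
force: [0.4, -0.7, 5.4]
grip_width: 0.0496
grip_force: 22.0
```

Emit:
carry_out(motion="0 0 0.003 0 0 0 160;0 0 0.007 0 0 0 160;0 0 0.02 0 0 0 160;0 0 0.03 0 0 0 160;0 0 0.03 0 0 0 160;0 0 0.01 0 0 0 160;0 0 0 0 0 0 160;0 0 0 0 0 0 160")

```text
time_s: 20.6
ee_pos: [0.441, 0.0593, 0.1466]
eef_rot: [-3.141, 0.0, 1.146]
force: [-0.2, -0.6, -6.7]
grip_width: 0.0497
grip_force: 22.0
```

```bash
python3 core.py w10.png .2
```

```text
[0.44066159 0.05925534 0.14590802] [-3.13950716e+00  1.06380631e-03  1.14557609e+00] [-0.70155438 -0.04582001 -4.7072563 ] 0.049378722943819606
[  217   286   204    92 11120]
((0.44282716512680054, 0.06479455530643463), 0.03860730677843094) [0.44240472 0.06398073] rel [0.00174313 0.00472539] 0.19690267692596936
```

```bash
python3 - <<'E'
from h import *
c=ctrl.camera('wrist');P=cloud(c);o=ctrl.get_obs();p=o['ee_pos'];print(p,o['eef_rot'])
a=np.radians(-24.4);M=np.array([[np.cos(a),-np.sin(a)],[np.sin(a),np.cos(a)]])
L=(P[...,:2]-p[:2])@M;zz=P[...,2]
v,u=np.mgrid[:480,:640];top=(abs(zz-p[2]-.052)<.005)
for x0 in(-.015,-.008,0,.008,.015):
    m=top&(abs(L[...,0]-x0)<.0015)&(abs(L[...,1])<.04);y=np.sort(L[m][:,1]);print(x0,len(y),y[[0,-1]]*1000,np.diff(y).max()*1000,np.median(zz[m]))
m=top&(np.hypot(L[...,0],L[...,1])<.018);A=np.c_[L[m],np.ones(m.sum())];print('slopes',np.linalg.lstsq(A,zz[m],rcond=None)[0])
E
```

```text
[0.44059013 0.0592289  0.14570306] [-3.13889815e+00  1.40484863e-03  1.14561678e+00]
-0.015 611 [-15.81404532  19.3164728 ] 0.3363530524274245 0.1961681786497797
-0.008 682 [-16.18614312  22.49534165] 0.35871219390599607 0.19613766910657704
0 728 [-15.77207975  23.27657975] 0.3352422568598263 0.19622819282636858
0.008 672 [-16.09605555  21.92074141] 0.4248701501935754 0.19620255903580885
0.015 586 [-15.70002113  18.25902135] 0.3823458233518026 0.1962329192655981
slopes [1.41098263e-03 1.83086088e-04 1.96224158e-01]
```

Emit:
carry_out(motion="0.0035 -0.0144 0 0 0 0 160;0.007 -0.0288 0 0 0 0 160;0.007 -0.0288 0 0 0 0 160;0.007 -0.0288 0 0 0 0 160;0.007 -0.0288 0 0 0 0 160;0.007 -0.0288 0 0 0 0 160;0.007 -0.0288 0 0 0 0 160;0.007 -0.0288 0 0 0 0 160;0.007 -0.0288 0 0 0 0 160;0.007 -0.0288 0 0 0 0 160;0.007 -0.0288 0 0 0 0 160;0.007 -0.0288 0 0 0 0 160;0.0035 -0.0144 0 0 0 0 160;0 0 0 0 0 0 160;0 0 0 0 0 0 160;0 0 0 0 0 0 160;0 0 0 0 0 0 160")

```text
time_s: 22.12
ee_pos: [0.5253, -0.2853, 0.1468]
eef_rot: [-3.14, -0.0, 1.146]
force: [-0.2, 0.7, -5.4]
grip_width: 0.0498
grip_force: 22.0
```

```bash
sed -n 1,5p s.py | python3 -; python3 - <<'E'
from h import *
o=ctrl.get_obs();print(o['eef_rot'])
E
```

```text
[ 0.52528444 -0.28533317  0.14680104] tcp jig [40.04911749  2.20855905] F jig [-0.44172674  0.54398184] -5.401029201665922
[-3.14083370e+00 -1.65569015e-04  1.14655090e+00]
```

Emit:
carry_out(motion="-0.0006 -0.0007 -0.01 0 0 0 160;0 0 -0.02 0 0 0 160;0 0 -0.015 0 0 0 160;0 0 -0.01 0 0 0 160;0 0 -0.005 0 0 0 160;0 0 -0.002 0 0 0 160;0 0 0 0 0 0 160;0 0 0 0 0 0 160;0 0 -0.001 0 0 0 160;0 0 -0.001 0 0 0 160;0 0 0 0 0 0 160;0 0 0 0 0 0 160")

```text
time_s: 23.17
ee_pos: [0.5249, -0.287, 0.0837]
eef_rot: [3.141, 0.0, 1.146]
force: [-0.3, 0.7, -5.9]
grip_width: 0.0494
grip_force: 22.0
```

```bash
sed -n 1,5p s.py | python3 -; python3 - <<'E'
from h import *
c=ctrl.camera('top');P=cloud(c);m=(abs(P[...,2]-.135)<.012)&(abs(P[...,0]-.525)<.06)&(abs(P[...,1]+.287)<.06)
a=np.radians(-24.4);M=np.array([[np.cos(a),-np.sin(a)],[np.sin(a),np.cos(a)]]);t=np.array([.4879,-.2708])
print(m.sum()); J=(P[m][:,:2]-t)@M*1000; print(J.min(0),J.max(0),np.median(P[m][:,2]))
E
```

```text
[ 0.52494602 -0.28702146  0.08371573] tcp jig [40.43836112  0.53126101] F jig [-0.58264619  0.51177798] -5.909108960205449
146
[ 3.37033472 -2.0097669 ] [75.78045851 24.50593626] 0.1365318064194822
```

Emit:
carry_out(motion="-0.0003 0.001 -0.001 0 0 0 160;0 0 -0.001 0 0 0 160;0 0 0 0 0 0 160;0 0 0 0 0 0 160;0 0 0 0 0 0 160")

```text
time_s: 23.68
ee_pos: [0.5246, -0.286, 0.0815]
eef_rot: [-3.142, 0.0, 1.146]
force: [0.6, 0.5, -6.2]
grip_width: 0.0499
grip_force: 22.0
```

Emit:
carry_out(motion="0 0 -0.0005 0 0 0 160;0 0 0 0 0 0 160;0 0 0 0 0 0 160")

```text
time_s: 23.93
ee_pos: [0.5246, -0.286, 0.081]
eef_rot: [-3.142, 0.0, 1.146]
force: [-0.1, -0.3, -4.6]
grip_width: 0.0499
grip_force: 22.0
```

Emit:
carry_out(motion="0 0 -0.0005 0 0 0 160;0 0 0 0 0 0 160;0 0 0 0 0 0 160")

```text
time_s: 24.18
ee_pos: [0.5246, -0.286, 0.0805]
eef_rot: [-3.142, -0.0, 1.146]
force: [-0.2, -0.6, -5.9]
grip_width: 0.0499
grip_force: 22.0
```

Emit:
carry_out(motion="0 0 -0.0004 0 0 0 160;0 0 0 0 0 0 160;0 0 0 0 0 0 160")

```text
time_s: 24.43
ee_pos: [0.5246, -0.286, 0.0801]
eef_rot: [-3.142, 0.0, 1.146]
force: [0.1, -0.2, -4.9]
grip_width: 0.0497
grip_force: 22.0
```

Emit:
carry_out(motion="0 0 -0.0003 0 0 0 160;0 0 0 0 0 0 160;0 0 0 0 0 0 160")

```text
time_s: 24.68
ee_pos: [0.5246, -0.286, 0.08]
eef_rot: [3.142, 0.0, 1.146]
force: [-0.4, 0.9, -3.2]
grip_width: 0.0496
grip_force: 22.0
```

Emit:
carry_out(motion="0 0 -0.0002 0 0 0 160;0 0 0 0 0 0 160;0 0 0 0 0 0 160;0 0 0 0 0 0 160")

```text
time_s: 25.02
ee_pos: [0.5247, -0.2861, 0.08]
eef_rot: [3.141, 0.0, 1.146]
force: [-1.8, 1.2, 2.1]
grip_width: 0.0497
grip_force: 22.0
```

Emit:
carry_out(motion="0 0 0 0 0 0 112;0 0 0 0 0 0 108;0 0 0 0 0 0 100;0 0 0 0 0 0 90;0 0 0 0 0 0 80;0 0 0 0 0 0 70;0 0 0 0 0 0 60;0 0 0 0 0 0 60", grip_force=5)

```text
time_s: 25.68
ee_pos: [0.5246, -0.286, 0.0797]
eef_rot: [3.142, -0.0, 1.146]
force: [0.1, -1.5, 0.5]
grip_width: 0.0718
grip_force: 0.0
```

Emit:
carry_out(motion="0 0 0.004 0 0 0 50;0 0 0.01 0 0 0 50;0 0 0.02 0 0 0 50;0 0 0.03 0 0 0 50;0 0 0.03 0 0 0 50;0 0 0.03 0 0 0 50;0 0 0.02 0 0 0 50;0 0 0 0 0 0 50;0 0 0 0 0 0 50;0 0 0 0 0 0 50")

```text
time_s: 26.52
ee_pos: [0.5243, -0.2858, 0.2231]
eef_rot: [-3.141, -0.0, 1.146]
force: [0.1, -0.8, -0.5]
grip_width: 0.0762
grip_force: 0.0
```

```bash
python3 - <<'E'
from h import *
a=np.radians(-24.4);M=np.array([[np.cos(a),-np.sin(a)],[np.sin(a),np.cos(a)]]);t=np.array([.4879,-.2708])
c=shot('wrist','w11.png');P=cloud(c);o=ctrl.get_obs();p=o['ee_pos'];print(p,o['eef_rot'])
J=(P[...,:2]-t)@M;z=P[...,2];top=(abs(z-.132)<.008)&(np.hypot(J[...,0]-.04,J[...,1])<.04)
w=onplane(c,np.argwhere(top)[:,::-1],.132)[:,:2];j=(w-t)@M
print('core top jig',j.mean(0)*1000,j.min(0)*1000,j.max(0)*1000,top.sum(),np.median(z[top]))
A=np.c_[J[top],np.ones(top.sum())];print('slope',np.linalg.lstsq(A,z[top],rcond=None)[0])
E
```

```text
[ 0.52424155 -0.28576637  0.22270287] [-3.13997336e+00 -2.42974461e-04  1.14562655e+00]
core top jig [39.10652953  1.02098936] [ 14.46301619 -24.01157114] [63.39358084 25.27249484] 3197 0.1301612198865662
slope [-0.00092659 -0.01146824  0.13014936]
```

Emit:
carry_out(motion="-0.005 0.02 0 0 0 0 0;-0.01 0.035 0 0 0 0 0;-0.01 0.035 0 0 0 0 0;-0.01 0.035 0 0 0 0 0;-0.01 0.035 0 0 0 0 0;-0.01 0.035 0 0 0 0 0;-0.01 0.035 0 0 0 0 0;-0.01 0.035 0 0 0 0 0;-0.01 0.035 0 0 0 0 0;-0.01 0.035 0 0 0 0 0;-0.005 0.02 0 0 0 0 0;0 0 0 0 0 0 0;0 0 0 0 0 0 0;0 0 0 0 0 0 0")

```text
time_s: 27.73
ee_pos: [0.4246, 0.0685, 0.2232]
eef_rot: [-3.141, 0.001, 1.146]
force: [-0.5, -0.6, -0.8]
grip_width: 0.0937
grip_force: 0.0
```

```bash
python3 - <<'E'
from h import *
a=np.radians(-24.4);M=np.array([[np.cos(a),-np.sin(a)],[np.sin(a),np.cos(a)]]);t=np.array([.4879,-.2708])
for cam in('top','scene','wrist'):
    c=shot(cam,'f_'+cam+'.png');P=cloud(c)
    J=(P[...,:2]-t)@M;z=P[...,2];top=(abs(z-.132)<.009)&(np.hypot(J[...,0]-.04,J[...,1])<.04)
    if top.sum()<50: print(cam,'none');continue
    w=onplane(c,np.argwhere(top)[:,::-1],.132)[:,:2];j=(w-t)@M
    print(cam,'core',j.mean(0)*1000,(j.min(0)+j.max(0))*500,np.ptp(j,0)*1000,np.median(z[top]))
    A=np.c_[J[top],np.ones(top.sum())];print(' slope',np.linalg.lstsq(A,z[top],rcond=None)[0])
    # barrel points: axis at two heights by circle fit
    for lo,hi in((.04,.07),(.07,.1),(.1,.125)):
        m=(z>lo)&(z<hi)&(np.hypot(J[...,0]-.0395,J[...,1]-.0007)<.034);q=J[m]
        if len(q)<60: continue
        from scipy.optimize import least_squares
        r=least_squares(lambda s:np.hypot(q[:,0]-s[0],q[:,1]-s[1])-.025,[.0395,0],loss='soft_l1',f_scale=.001).x;print('  barrel',lo,r*1000,len(q))
    d=(z>.027)&(z<.0335)&(np.hypot(J[...,0]-.0395,J[...,1]-.0007)<.032)
    print('  disc-like pts',d.sum())
E
```

```text
top core [39.1337435   0.79971769] [38.84182213  1.02063519] [52.31143196 51.69058206] 0.1330815413291931
 slope [ 0.03759409 -0.02938649  0.13140751]
  barrel 0.04 [40.55015974 -0.56991441] 101
  barrel 0.07 [40.40471603 -0.50047086] 125
  barrel 0.1 [40.46332234 -0.45394799] 109
  disc-like pts 116
scene core [20.03548381 16.05785153] [21.13461826 14.41381419] [36.29263794 38.30016926] 0.12957347527254354
 slope [-0.16210674  0.19029044  0.13035669]
  barrel 0.04 [39.40159822  1.98169755] 131
  barrel 0.07 [39.44743234  1.80791917] 132
  barrel 0.1 [39.80033543  1.69052232] 117
  disc-like pts 40
wrist none
```

```bash
python3 -c "
from station import ctrl
print(ctrl.hand_in())"
```

```text
the job is handed in; nothing more can be done
None
```

I handed the job in at about 28 s; no verdict came back. The disc is seated level in the recess (6 mm proud of the plate), and the core stands upright on it, about 1 mm off centre by camera estimate, with the arm well clear.

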